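Let the tilt stand back one notch

TASK

The instrument on the ratchet tilt stand has been wound one notch too far. With a fingertip lift the orange pawl clear of the toothed wheel, push the wheel's cross handle so that the wheel turns back (its top moving towards the pawl's pivot, away from you) by just one notch, then push the pawl fully down into the teeth again. Only push things: do not touch the white and blue instrument box, and leave the loose things on the bench where they are.

Things in the scene. Friction and masses are not known exactly. Their poses are not given: they have to be found in the camera images.
- stand: Tilt stand bolted to the bench, base 170 x 245 x 12 mm, blue upright plates. Origin at bench level right below the toothed wheel's middle; x towards the pawl's pivot (within 30 degrees of straight away from the robot), y along the axle to the instrument, z up. Side plate at y = -22 mm, 10 thick, x within 23, up to z = 136; the other at y = 192. All offsets below in this frame, mm.
- axle (a point): Centre of the toothed steel wheel, 125 mm above the bench (stand frame 0, 0, 125); axle along y. Wheel 12 mm thick, 8 saw teeth 45 degrees apart, tip radius 60 mm, root 43 mm; it turns as one with the cross handle and the instrument.
- wheel (a joint): Wheel angle (rad); grows as the wheel goes back (top moves to stand +x). The lowered pawl stops it at 0; it starts at -0.2 to -0.02. A notch is 0.785. One notch back, the pawl goes fully down only with the wheel at about 0.42 to 0.785; beyond that its nose lands on the next tooth. Friction holds the wheel where left; about 1.5 N at a knob moves it.
- red_knob (a point): Centre of the red ball knob (24 mm diameter) on one of the four arms (10 mm rods) of the cross handle; the other knobs are black. Knobs are 100 mm from the axle, in the plane y = -62. At wheel angle a this arm leans from upright to stand +x by a - 0.436 rad: at the start it is near the top, leaning to the robot. No fixed part lies within 30 mm of that plane.
- pawl (a joint): Angle (rad) of the orange pawl: 0 fully down between the teeth (end stop), grows as its nose lifts, up to 0.9 (end stop). The nose is clear of the teeth from about 0.25. A stiff pivot holds it at any angle where it is left; 1 to 1.5 N at the tab moves it.
- pawl_tab (a point): Centre of the cross bar (12 mm diameter, 28 mm long along y) atop the orange pawl's thumb tab, an 8 mm rod rising from the pawl's arm. Pivot along y at x = 62, y = 0, z = 193; with the pawl down the bar is 14 mm to -x of it and 44 above. Pushing the bar to +x lifts the nose, to -x lowers it. Pawl post at x = 62, y = -22 (22 x 10 mm), up to z = 203.
- instrument (a point): White box with blue ends, 104 x 134 x 96 mm, clamped on the axle beside the wheel (y = 39 to 173, within 72 mm of the axle) and turning with it; not to be touched. This point is its centre, on the axle.
- bottle: Loose white bottle with blue cap, 42 mm diameter, 85 mm high, origin under its centre. Leave alone.
- tape: Loose yellow ring (roll core), 72 mm diameter, 20 mm high, origin under its centre. Leave alone.
- cup: Loose blue cup, 66 mm diameter, 65 mm high, origin under its centre. Leave alone.
- screwdriver: Loose screwdriver, 170 mm long, lying along its x axis, orange handle at the -x end. Leave alone.

How it is judged (in metres and radians):
On the way, in this order (a step that is already met when the one before it is completed fails the run):
1. the pawl is lifted clear while the wheel has not yet moved (value of joint pawl above 0.25 rad and value of joint wheel between -0.45 and 0.2 rad), for 0.2 s.
2. the wheel is pushed back about a notch while the pawl is up (value of joint wheel above 0.38 rad and value of joint pawl above 0.12 rad), for 0.2 s.
At the end, for the whole second after the job is handed in: The wheel rests one notch back (joint 0.39 to 0.83 rad) with the pawl fully down between the teeth (below 0.06 rad) (value of joint wheel between 0.39 and 0.83 rad and value of joint pawl below 0.06 rad and velocity of joint wheel between -0.05 and 0.05 rad/s); the robot touches nothing.
It fails at once if the wheel is let back well over one notch (value of joint wheel above 1.15 rad).
It fails at once if the wheel is wound further forward (value of joint wheel below -0.5 rad).
It fails at once if the instrument box is touched (contact force between any of the fingers, the arm and instrument_case above 1 N).
It fails at once if a loose thing is moved or lifted (distance of any of bottle, tape, cup, screwdriver from where it was at the start of the episode above 0.03 m).
It also fails if it takes over 51 s, if anything falls off the work surface, if the arm or the gripper's body presses on something with over 40 N, if the wrist force passes 120 N, or if a joint passes its speed limit or range.

ROBOT

A 6-joint arm with a two-finger parallel gripper is mounted at the origin on the work surface. World frame = base frame: x ahead of the robot, y to its left, z up, the work surface at z = 0. Lengths are in mm, angles in rad, forces in N, time in s.
With the tool pointing down it reaches from about 325 to 775 mm from the base axis. Payload 5.5 kg.
Tool frame: the origin (TCP) lies between the finger pads; the fingertips stand 22 mm ahead of it and the grasp point (between the pads) lies 3 mm ahead of it; z points along the fingers, y is the direction in which the jaws open and shut (so a half turn about z gives the same grasp; the last joint's range is limited). The gripper opens to 85 mm and grips with 20 to 120 N. Pads are 22 mm wide; open, the fingers measure 114 mm over their backs; the gripper's body (76 mm by 85 mm) begins 54 mm behind the grasp point. The pads swing forward as they close: fully open they stand 13 mm farther back than shut.
Start: joints at [-1.226, 0.091, 1.231, -0, 1.82, -0.057], TCP at [234.646, -552.23, 253.275] pointing down, gripper open.
Joint ranges: [-2.87, 2.87], [-0.86, 2.18], [0.17, 2.46], [-1.51, 4.65], [0.06, 2.69], [-2.65, 2.65]. Speed limits (rad/s): [2.57, 2.57, 3.01, 3.14, 3.14, 3.14].

INTERFACE

Orientations are given as [roll, pitch, yaw] about the fixed x, y, z axes, in that order (R = Rz(yaw) Ry(pitch) Rx(roll)).
In Python, from rig import observe, grab_frame, get_calibration, sign_off gives the robot as it stands.
- The arm moves only by the shell command python3 -m pendant 'ROWS' [FORCE]. ROWS is text: rows parted by semicolons, each of 7 numbers parted by spaces: the closure, from -1 (fully open) to 1 (shut), then the shift along the world's x, y, z in m, then the turn, a rotation vector about the world's x, y, z in rad. In form: gripper x y z wx wy wz; .... A call has exactly 10 rows; each row shifts and turns the commanded pose from where the row before left it; what a row does not reach is not made up. A row lasts 1/8 s, in which the tool goes at most 62.5 mm and 10.7 degrees, less where a joint would pass 70% of its speed; a pose out of reach is approached as far as the arm can. A call is refused whole if a number of a shift passes 0.0625 or a number of a turn 0.188, either way. A call with a gripper value outside its range is refused whole. The fingers move at their own pace and stop on an object; FORCE is the grip in N (left out, the last holds). Time passes only in rows, so rows that do not move let the fingers close, or fill a call up. It gives the time, the measured TCP pose, the force and the opening at its end, in the units of the state.
- observe(): the state, without advancing time (a new reading comes with each control period).
- grab_frame(name): name is "side" or "top" or "wrist"; returns (picture, depth): 400x640x3 uint8, red, green, blue; 400x640 float32, mm along the optical axis (not along the pixel's ray), 0 where there is no reading.
- get_calibration(name): a dict with "intrinsics" (3x3 intrinsics, pixels), "distortion" ([k1, k2, p1, p2, k3] as OpenCV has them; the pictures are not rectified), "position" and "orientation" of the camera in the world; the wrist camera has in their place "tool_from_camera" (4x4, takes a point from camera to tool coordinates, whose origin is the TCP and whose axes are the flange's). Camera axes: x right, y down, z forward; pixel columns grow to the right and rows downward; lengths in mm; the calibration is good to about 2 mm. A picture is of the moment at which its call begins: read the wrist's pose just before it. get_calibration takes no time and is no camera call.
- sign_off(): hands the job in, once; it reports no verdict.
The state is a dict: "time": time; "joint_pos": joint angles; "dq": joint speeds; "tau": joint torques, N m; "ee_pos": TCP position; "ee_rot": TCP orientation; "wrist_force": force on the tool from outside, world axes, zero at the start; "ft_torque": the same for the moment, N m; "gripper_width": opening from 0.0 (shut) to 1.0 (fully open).
Only numpy, scipy, OpenCV 4.12 (cv2) and the standard library are available. Lean on these libraries where they do the work, as an engineer would, in place of code of your own. Each camera call takes 0.05 s, during which the arm holds its last target.

## Working session

There is one attempt and no reset: what is moved stays moved. The work goes in short steps, Python scripts to look and compute and a shell command to move; the robot and the scene stay as the last step left them, time stands still between calls to the robot, and variables do not carry over. Pictures are saved under pics/ and viewed, and the job is handed in when it is done.

```bash
mkdir -p pics; ls; python3 - <<'E'
from rig import *
import cv2,numpy as np,pickle
s=observe();print(s)
for n in("side","top"):
    c=get_calibration(n);print(n,c)
    p,d=grab_frame(n);cv2.imwrite(f"pics/{n}0.png",p[:,:,::-1]);np.save(f"{n}0_d.npy",d)
E
```

```text
pics
{'time': 0.0, 'joint_pos': array([-1.22570124e+00,  9.18398863e-02,  1.23189358e+00, -1.43055962e-05,
        1.81981276e+00, -5.67192407e-02]), 'dq': array([-0.00027784, -0.00128285, -0.00042472,  0.00090106, -0.0015387 ,
        0.00132744]), 'tau': array([ 2.18919115e-03, -4.58725262e+01, -4.18022132e+01,  1.33057270e-04,
        1.14104690e-02,  4.19683232e-06]), 'ee_pos': array([ 234.55284522, -551.98475025,  252.15785194]), 'ee_rot': array([-3.13964144e+00, -9.68966987e-05,  4.01810718e-01]), 'wrist_force': array([-1.34862690e-04, -5.91970787e-01,  5.76393545e-01]), 'ft_torque': array([-0.00904914, -0.02654791,  0.02565149]), 'gripper_width': 0.9979288103788294}
side {'intrinsics': array([[506.37947253,   0.        , 325.02890431],
       [  0.        , 506.37947253, 202.69685225],
       [  0.        ,   0.        ,   1.        ]]), 'distortion': array([-0.06080898,  0.        ,  0.        ,  0.        ,  0.        ]), 'position': array([  91.91094784,  813.9814792 , 1064.21700205]), 'orientation': array([-2.36383299, -0.01980316, -2.59062653])}
top {'intrinsics': array([[432.76437623,   0.        , 324.36686939],
       [  0.        , 432.76437623, 196.50515379],
       [  0.        ,   0.        ,   1.        ]]), 'distortion': array([-0.0483176,  0.       ,  0.       ,  0.       ,  0.       ]), 'position': array([ 495.55112354,   51.98349618, 1138.22229122]), 'orientation': array([-3.07272609,  0.0154757 , -1.58080656])}
```

View pics/side0.png

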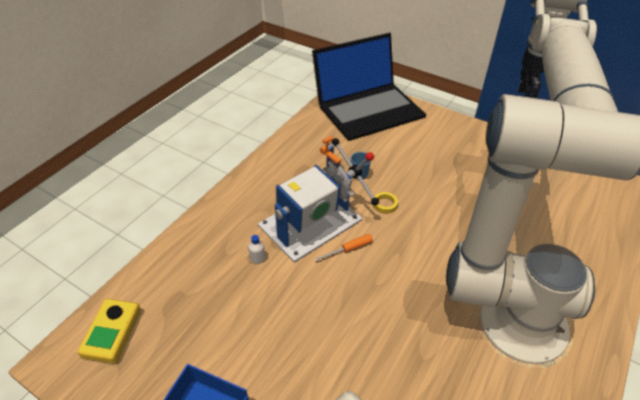

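View pics/top0.png

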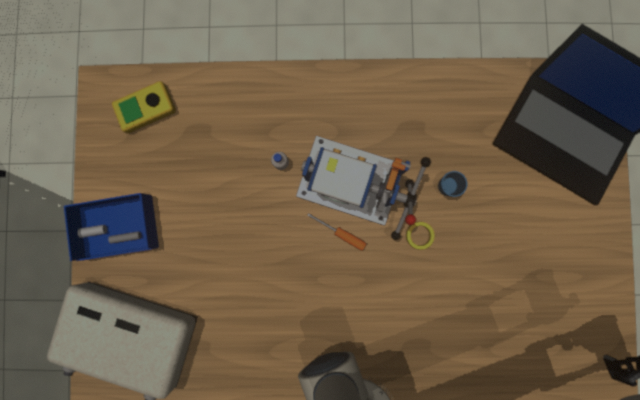

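The side view shows the stand near (310,210), with the red knob at about (370,156). In the top view the red knob is at about (410,220) and the black knobs at (426,162) and (397,236). The cup and tape lie close to the handle.

```bash
cat > h.py <<'E'
import numpy as np,cv2
from rig import *
from scipy.spatial.transform import Rotation as R
def cam(n):
    c=get_calibration(n)
    return c["intrinsics"],c["distortion"],c["position"],R.from_euler('xyz',c["orientation"]).as_matrix()
def ray(n,uv):
    K,D,p,M=cam(n)
    q=cv2.undistortPoints(np.array([[uv]],float),K,D)[0,0]
    return p,M@np.array([q[0],q[1],1.])   # scale = depth
def plane(n,uv,z):
    p,r=ray(n,uv);return p+r*(z-p[2])/r[2]
def two(a,ua,b,ub):
    p,r=ray(a,ua);q,s=ray(b,ub)
    t=np.linalg.lstsq(np.c_[r,-s],q-p,rcond=None)[0]
    A=p+r*t[0];B=q+s*t[1];return (A+B)/2,np.linalg.norm(A-B)
def proj(n,P):
    K,D,p,M=cam(n);P=np.atleast_2d(P).astype(float)
    return cv2.projectPoints((P-p)@M,np.zeros(3),np.zeros(3),K,D)[0][:,0]
E
python3 - <<'E'
from h import *
for n,(x,y,w,h) in dict(side=(240,120,180,150),top=(270,120,220,150)).items():
    im=cv2.imread(f"pics/{n}0.png");c=im[y:y+h,x:x+w]
    k=4 if n=="side" else 3.6
    cv2.imwrite(f"pics/{n}0c.png",cv2.resize(c,None,fx=k,fy=k,interpolation=cv2.INTER_CUBIC))
    d=np.load(f"{n}0_d.npy")
    hsv=cv2.cvtColor(im,cv2.COLOR_BGR2HSV)
    m={}
    red=((hsv[...,0]<5)|(hsv[...,0]>174))&(hsv[...,1]>150)&(hsv[...,2]>70)
    org=(hsv[...,0]>=5)&(hsv[...,0]<14)&(hsv[...,1]>190)&(hsv[...,2]>90)
    for nm,mm in(("red",red),("org",org)):
        N,l,st,ce=cv2.connectedComponentsWithStats(mm.astype(np.uint8))
        for i in range(1,N):
            if st[i,4]>8:
                u,v=ce[i];p,r=ray(n,(u,v));dd=np.median(d[l==i])
                print(n,nm,st[i],ce[i].round(1),(p+r*dd).round(0))
E
```

```text
side red [366 153   7   8  46] [369.  156.1] [ 507. -110.  219.]
side org [324 137   9   6  28] [327.6 139.6] [618. -87. 240.]
side org [321 146  19  17  93] [329.4 154.3] [609. -82. 198.]
side org [343 235  29  16 195] [358.1 242.6] [459.   8.  21.]
top red [406 215   9   9  65] [410. 219.] [ 509. -115.  222.]
```

View pics/side0c.png

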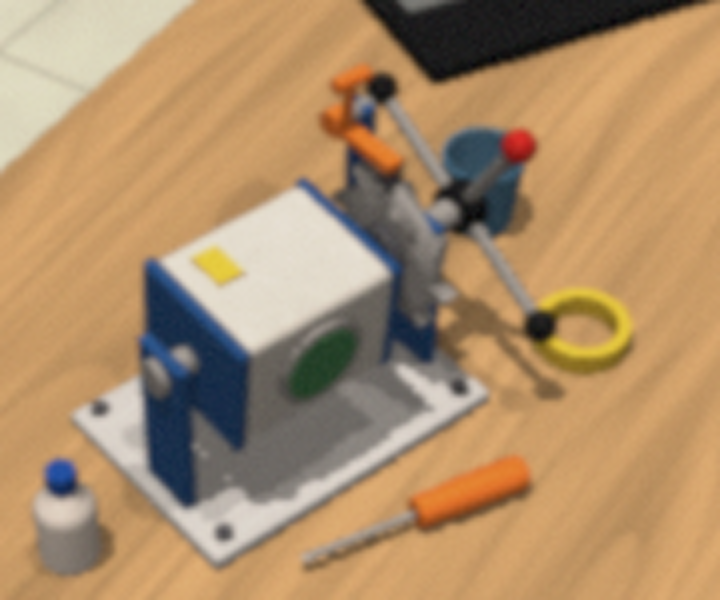

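View pics/top0c.png

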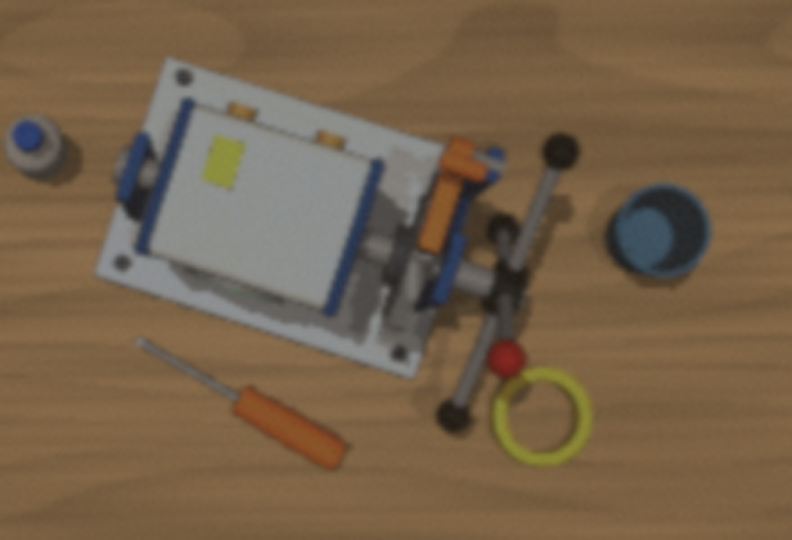

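```bash
python3 - <<'E'
from h import *
f=lambda n,u,v:((u+.5)/4-.5+240,(v+.5)/4-.5+120) if n=="side" else ((u+.5)/3.6-.5+270,(v+.5)/3.6-.5+120)
pts={}
for nm,a,b in [("red",(518,145),(506,358)),("far",(381,87),(561,152)),("near",(540,325),(453,416)),("hub",(461,205),(505,285)),("bar",(354,78),(466,155))]:
    P,e=two("side",f("side",*a),"top",f("top",*b));pts[nm]=P;print(nm,P.round(1),round(e,1))
h=(pts["far"]+pts["near"])/2;print("mid",h,np.linalg.norm(pts["far"]-pts["near"]),np.linalg.norm(pts["red"]-h))
d=pts["far"]-pts["near"];yaw=np.arctan2(d[1],d[0]);print("yaw",yaw)
# base corners in top at z=12
for c in [(167,58),(95,273),(412,377)]:
    print(plane("top",f("top",*c),12).round(1))
B=[plane("top",f("top",*c),12) for c in [(167,58),(95,273),(412,377)]]
print(np.linalg.norm(B[0]-B[1]),np.linalg.norm(B[1]-B[2]),np.arctan2(*(B[0]-B[1])[[1,0]]),np.arctan2(*(B[2]-B[1])[[1,0]])+np.pi/2)
ps=[]
for y in (yaw,):
    X=np.array([np.cos(y),np.sin(y),0]);Y=np.array([-X[1],X[0],0])
    o=h+62*Y;o[2]=0;print("origin",o)
    for k,P in pts.items():
        q=P-o;print(k,(q@X).round(1),(q@Y).round(1),q[2].round(1))
    q=pts["red"]-h;print("lean",np.arctan2(q@X,q[2]),"a",np.arctan2(q@X,q[2])+.436)
E
```

```text
red [ 509.2 -116.9  213.3] 0.0
far [ 637.6 -160.9  176.2] 0.6
near [ 472.6 -104.8   77. ] 0.7
hub [ 556.8 -134.1  124.9] 2.7
bar [624.7 -94.  234.4] 6.4
mid [ 555.10448828 -132.83925687  126.59166059] 200.43420098693764 99.39943095790274
yaw -0.3277679089610743
[734.3  89.   12. ]
[576.9 142.6  12. ]
[499.2 -85.6  12. ]
166.23654065438535 241.1045257409271 -0.32844739389914385 -0.3280720933659107
origin [575.06418363 -74.13993353   0.        ]
red -48.6 -61.7 213.3
far 87.1 -62.0 176.2
near -87.1 -62.0 77.0
hub 2.0 -62.7 124.9
bar 53.4 -2.8 234.4
lean -0.5105309624464044 a -0.07453096244640439
```

The wheel geometry fits what was given: 99 to 100 mm arms, knobs in the y = -62 plane, and the base at the same yaw. So the yaw is -0.328, the origin is (575,-74) and the wheel angle is about -0.08. Next I'll shut the gripper and move above the space in front of the pawl bar.

```bash
python3 -m pendant '1 0.018 0.023 0.03 0 0 -0.0365; 1 0.018 0.023 0.03 0 0 -0.0365; 1 0.018 0.024 0.02 0 0 -0.0365; 1 0.018 0.024 0 0 0 -0.0365; 1 0.018 0.024 0 0 0 -0.0365; 1 0.018 0.024 0 0 0 -0.0365; 1 0.018 0.024 0 0 0 -0.0365; 1 0.018 0.024 0 0 0 -0.0365; 1 0.018 0.024 0 0 0 -0.0365; 1 0.018 0.023 0 0 0 -0.0365' 20
python3 -m pendant '1 0.018 0.023 0 0 0 -0.0365; 1 0.018 0.023 0 0 0 -0.0365; 1 0.018 0.024 0 0 0 -0.0365; 1 0.018 0.024 0 0 0 -0.0365; 1 0.018 0.024 0 0 0 -0.0365; 1 0.018 0.024 0 0 0 -0.0365; 1 0.018 0.024 0 0 0 -0.0365; 1 0.018 0.024 0 0 0 -0.0365; 1 0.018 0.024 0 0 0 -0.0365; 1 0.018 0.023 0 0 0 -0.0365'
cat > see.py <<'E'
from h import *
import sys
t=sys.argv[1]
O=np.array([575.06,-74.14,0]);y=-.328
X=np.array([np.cos(y),np.sin(y),0]);Y=np.array([-X[1],X[0],0])
s=observe();P=s["ee_pos"];q=P-O
print("t",s["time"].__round__(2),"tcp",P.round(1),"rot",s["ee_rot"].round(3),"stand",(q@X).round(1),(q@Y).round(1),q[2].round(1),"F",s["wrist_force"].round(1),"w",s["gripper_width"].__round__(3))
ims=[]
for n in sys.argv[2:]:
    x,yy,w,h,k={"side":(285,105,120,120,5),"top":(350,130,110,120,5),"wrist":(0,0,640,400,1.2)}[n]
    p,d=grab_frame(n);p=p[:,:,::-1];cv2.imwrite(f"pics/{t}_{n}_full.png",p);np.save(f"{t}_{n}_d.npy",d)
    cv2.imwrite(f"pics/{t}_{n}.png",cv2.resize(p[yy:yy+h,x:x+w],None,fx=k,fy=k,interpolation=cv2.INTER_CUBIC))
E
python3 see.py a side wrist
```

```text
time: 1.35
ee_pos: [415.1, -314.3, 332.8]
ee_rot: [-3.141, 0.001, 0.036]
wrist_force: [-0.5, 0.5, -0.2]
gripper_width: 0.0
time: 2.6
ee_pos: [595.1, -77.3, 332.7]
ee_rot: [3.141, 0.001, -0.329]
wrist_force: [0.6, 0.7, -0.7]
gripper_width: -0.005
t 2.6 tcp [595.1 -77.3 332.7] rot [ 3.141e+00  1.000e-03 -3.290e-01] stand 20.0 3.4 332.7 F [ 0.6  0.7 -0.7] w -0.005
```

View pics/a_side.png

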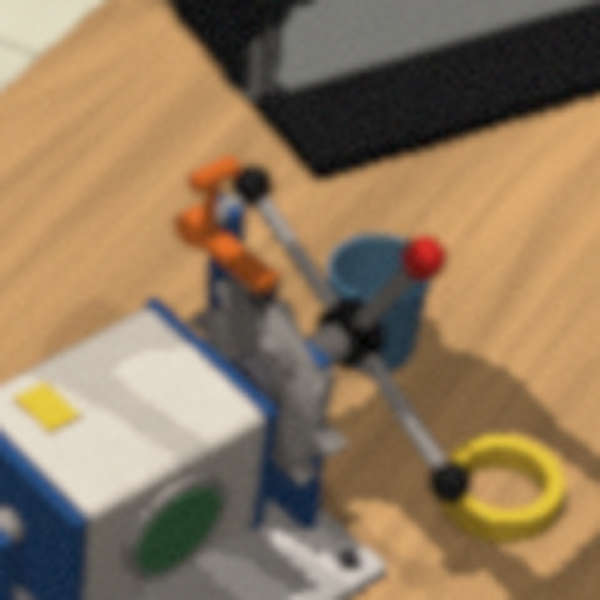

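View pics/a_wrist.png

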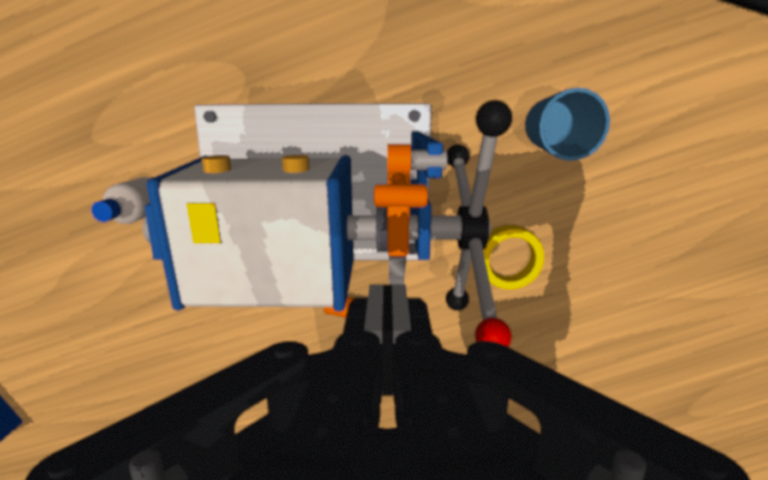

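The wrist view shows the bar at about (402,196) in the scaled picture, the red knob at (493,333) and the shut fingertips at about (388,290). I'll cross-check the bar and fingertip positions.

```bash
cat >> h.py <<'E'
O=np.array([575.06,-74.14,0]);_y=-.328
X=np.array([np.cos(_y),np.sin(_y),0]);Y=np.array([-X[1],X[0],0])
def st(P): q=np.asarray(P)-O;return np.array([q@X,q@Y,q[2]]).round(1)
def wplane(uv,z,tcp,rot):
    c=get_calibration("wrist");T=c["tool_from_camera"];M=R.from_euler('xyz',rot).as_matrix()
    q=cv2.undistortPoints(np.array([[uv]],float),c["intrinsics"],c["distortion"])[0,0]
    o=tcp+M@T[:3,3];r=M@T[:3,:3]@np.array([*q,1]);return o+r*(z-o[2])/r[2]
E
python3 - <<'E'
from h import *
tcp=np.array([595.1,-77.3,332.7]);rot=[3.141,.001,-.329]
g=lambda u,v:((u+.5)/1.2-.5,(v+.5)/1.2-.5)
print(get_calibration("wrist")["tool_from_camera"].round(2))
print("bar",st(wplane(g(402,196),237,tcp,rot)))
print("barends",st(wplane(g(374,196),237,tcp,rot)),st(wplane(g(428,196),237,tcp,rot)))
print("red",st(wplane(g(493,333),213,tcp,rot)))
print("far",st(wplane(g(493,118),176,tcp,rot)))
print("pivot-ish arm",st(wplane(g(399,160),197,tcp,rot)))
for z in (300,310.7,325): print("tip",z,st(wplane(g(388,286),z,tcp,rot)))
d=np.load("a_wrist_d.npy");print(d[int(292/1.2),int(388/1.2)-12:int(388/1.2)+14])
print(proj("side",[595,-77,311]),proj("side",O+48*X+[0,0,237]))
E
```

```text
[[   0.     -0.96   -0.28   70.68]
 [   1.      0.     -0.     -0.37]
 [   0.     -0.28    0.96 -120.94]
 [   0.      0.      0.      1.  ]]
bar [ 48.8  -4.  237. ]
barends [ 48.8  10.8 237. ] [ 48.8 -17.8 237. ]
red [-46.5 -65.2 213. ]
far [ 88.4 -64.9 176. ]
pivot-ish arm [ 63.5  -3.4 197. ]
tip 300 [ 24.5   3.5 300. ]
tip 310.7 [ 29.1   3.5 310.7]
tip 325 [ 35.3   3.6 325. ]
[143.49417 142.05771 142.34311 142.8477  143.00784 142.12738 142.47441
 143.16742 142.70065 143.06337 142.31015 142.37416 141.30228 142.72551
 142.37689 143.65584 142.51024 143.38387 141.73953 142.31642 142.26297
 141.56847 141.5774  142.62877 142.55042 142.15977]
[[334.24725526 122.26599489]] [[327.42948189 139.6341547 ]]
```

View pics/a_side_full.png

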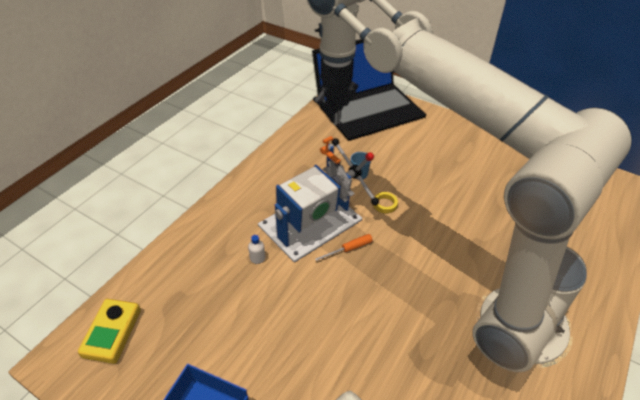

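Descend in front of the bar so the tip is at about z 229, and centre on it.

```bash
python3 -m pendant '1 -0.001 -0.003 -0.015 0 0 0; 1 -0.001 -0.003 -0.015 0 0 0; 1 0 0 -0.015 0 0 0; 1 0 0 -0.015 0 0 0; 1 0 0 -0.012 0 0 0; 1 0 0 -0.01 0 0 0; 1 0 0 0 0 0 0; 1 0 0 0 0 0 0; 1 0 0 0 0 0 0; 1 0 0 0 0 0 0'
python3 see.py b side wrist
```

```text
time: 3.95
ee_pos: [592.8, -84.3, 251.8]
ee_rot: [-3.141, -0.001, -0.328]
wrist_force: [-0.0, 0.7, -0.0]
gripper_width: -0.002
t 3.95 tcp [592.8 -84.3 251.8] rot [-3.141e+00 -1.000e-03 -3.280e-01] stand 20.1 -3.9 251.8 F [-0.   0.7 -0. ] w -0.002
```

View pics/b_wrist.png

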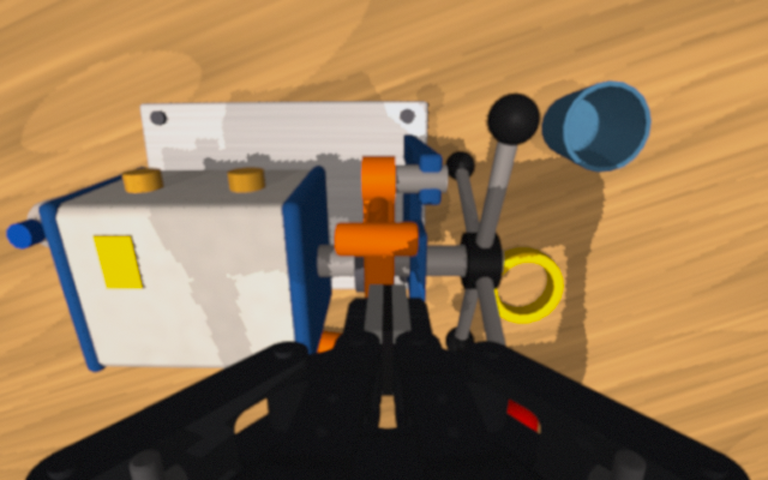

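View pics/b_side.png

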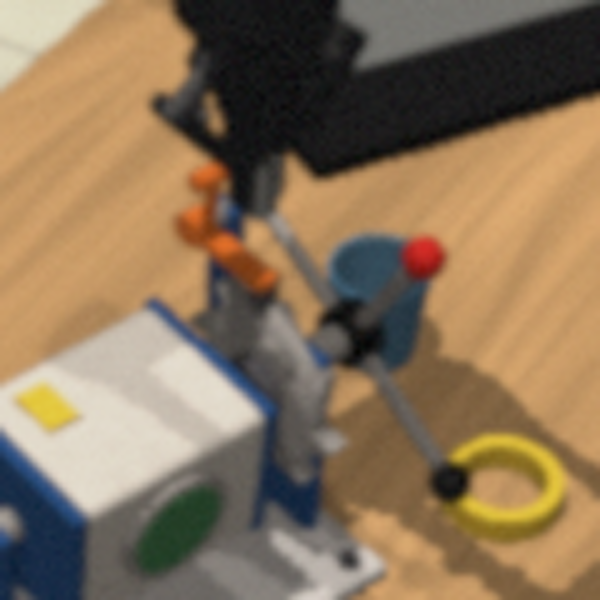

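The fingers stand just ahead of the bar, and their tips are lower than the bar. Push about 34 mm along stand +x.

```bash
python3 -m pendant '1 0.004 -0.0014 0 0 0 0; 1 0.004 -0.0014 0 0 0 0; 1 0.004 -0.0014 0 0 0 0; 1 0.004 -0.0014 0 0 0 0; 1 0.004 -0.0014 0 0 0 0; 1 0.004 -0.0014 0 0 0 0; 1 0.004 -0.0014 0 0 0 0; 1 0.004 -0.0014 0 0 0 0; 1 0 0 0 0 0 0; 1 0 0 0 0 0 0'
python3 see.py c side wrist
```

```text
time: 5.3
ee_pos: [624.8, -95.5, 251.1]
ee_rot: [3.141, -0.0, -0.328]
wrist_force: [0.2, 0.3, -0.7]
gripper_width: 0.001
t 5.3 tcp [624.8 -95.5 251.1] rot [ 3.141 -0.    -0.328] stand 53.9 -4.2 251.1 F [ 0.2  0.3 -0.7] w 0.001
```

View pics/c_wrist.png

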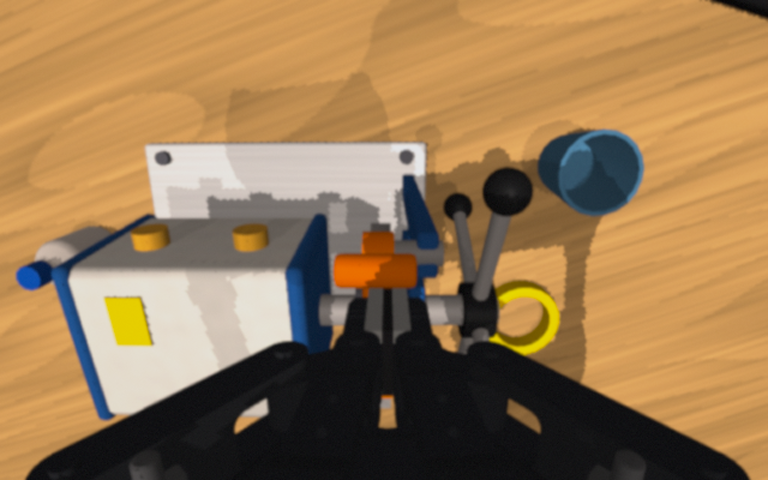

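View pics/c_side.png

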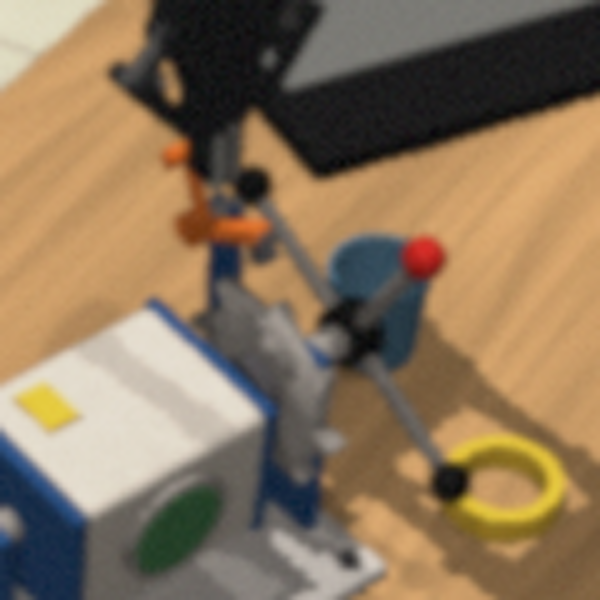

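The pawl is up at about 0.5, with the bar displaced to +x, and the wheel hasn't moved. Back off, rise, and go behind the red knob.

```bash
python3 -m pendant '1 -0.0076 0.0026 0 0 0 0; 1 0 0 0.02 0 0 0; 1 0 0 0.02 0 0 0; 1 -0.0296 -0.0026 0 0 0 0; 1 -0.0296 -0.0026 0 0 0 0; 1 -0.0296 -0.0026 0 0 0 0; 1 -0.0296 -0.0026 0 0 0 0; 1 -0.0296 -0.0026 0 0 0 0; 1 0 0 0 0 0 0; 1 0 0 0 0 0 0'
python3 see.py d side wrist
```

```text
time: 6.65
ee_pos: [469.2, -105.7, 291.4]
ee_rot: [-3.141, -0.001, -0.328]
wrist_force: [0.4, 0.4, -0.1]
gripper_width: 0.001
t 6.65 tcp [ 469.2 -105.7  291.4] rot [-3.141e+00 -1.000e-03 -3.280e-01] stand -90.1 -64.0 291.4 F [ 0.4  0.4 -0.1] w 0.001
```

View pics/d_wrist.png

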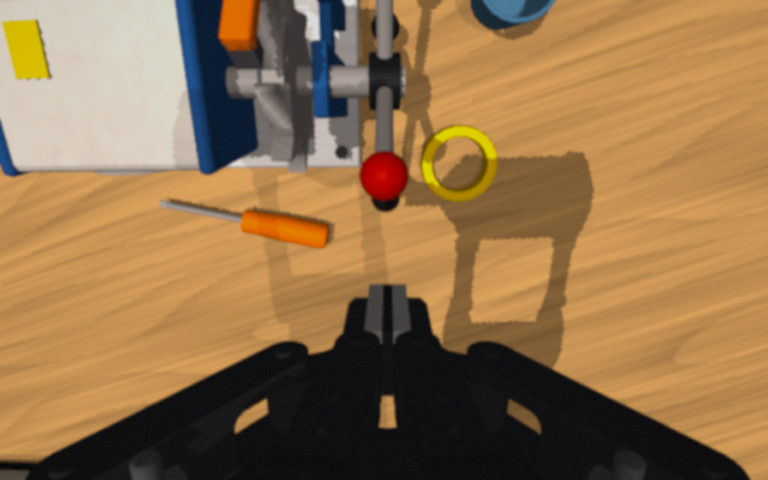

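View pics/d_side.png

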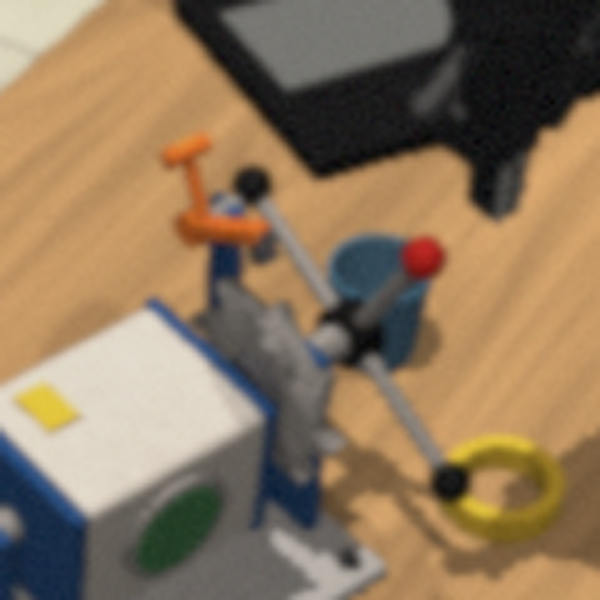

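The pawl stays up. The fingers line up with the knob: finger column 387, knob column 384. Descend, then push 70 mm.

```bash
python3 -m pendant '1 0 0 -0.015 0 0 0; 1 0 0 -0.015 0 0 0; 1 0 0 -0.015 0 0 0; 1 0 0 -0.01 0 0 0; 1 0 0 -0.006 0 0 0; 1 0 0 0 0 0 0; 1 0.0038 -0.0013 0 0 0 0; 1 0.0038 -0.0013 0 0 0 0; 1 0.0038 -0.0013 0 0 0 0; 1 0.0038 -0.0013 0 0 0 0'
python3 -m pendant '1 0.006 -0.002 0 0 0 0; 1 0.0064 -0.0022 0 0 0 0; 1 0.0064 -0.0022 0 0 0 0; 1 0.0064 -0.0022 0 0 0 0; 1 0.0064 -0.0022 0 0 0 0; 1 0.0064 -0.0022 0 0 0 0; 1 0.0064 -0.0022 0 0 0 0; 1 0.006 -0.002 0 0 0 0; 1 0 0 0 0 0 0; 1 0 0 0 0 0 0'
python3 see.py e side wrist
```

```text
time: 8.0
ee_pos: [484.6, -111.2, 230.4]
ee_rot: [-3.142, -0.0, -0.328]
wrist_force: [0.6, 0.8, 0.0]
gripper_width: 0.0
time: 9.25
ee_pos: [534.7, -128.3, 230.0]
ee_rot: [3.141, -0.0, -0.328]
wrist_force: [-0.1, 0.6, -0.0]
gripper_width: 0.0
t 9.25 tcp [ 534.7 -128.3  230. ] rot [ 3.141 -0.    -0.328] stand -20.7 -64.3 230.0 F [-0.1  0.6 -0. ] w 0.0
```

View pics/e_wrist.png

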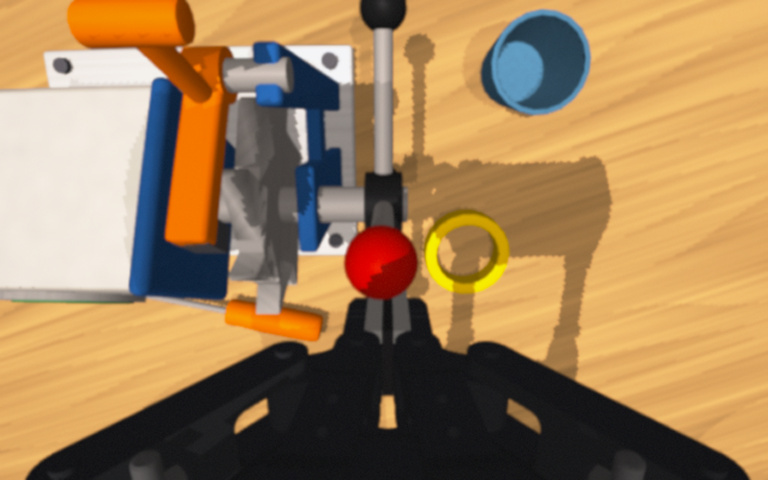

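View pics/e_side.png

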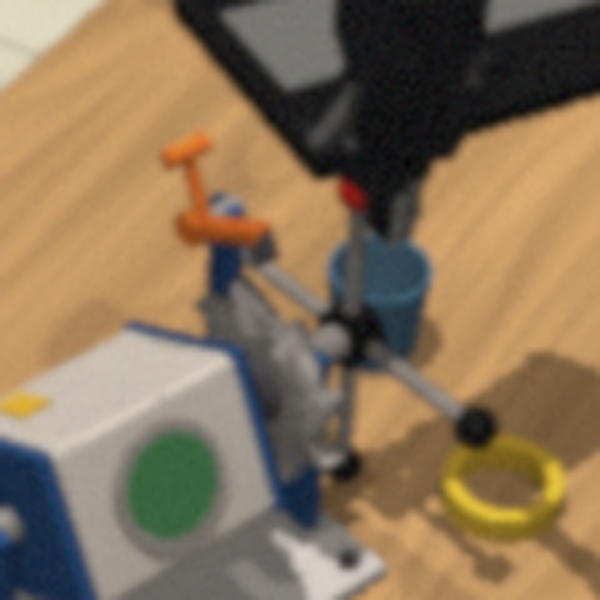

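```bash
cat > ang.py <<'E'
from h import *
import sys
E
python3 - <<'E'
from h import *
g=lambda u,v:((u+.5)/1.2-.5,(v+.5)/1.2-.5)
tcp=np.array([534.7,-128.3,230.]);rot=[3.141,0,-.328]
r=st(wplane(g(381,262),225,tcp,rot));print("red",r,"a",.436+np.arcsin(r[0]/100))
# side ray onto the plane y=-62.5 of stand
def sy(u,v):
    p,r=ray("side",((u+.5)/5-.5+285,(v+.5)/5-.5+105));P=p+r*((-62.5-(p-O)@Y)/(r@Y));return st(P)
for k,uv,off in(("near",(479,427),-np.pi/2),("bot",(344,465),np.pi)):
    q=sy(*uv);l=np.arctan2(q[0],q[2]-125);print(k,q,"a",(l-off+.436+np.pi)%(2*np.pi)-np.pi)
E
```

```text
red [  4.  -61.9 225. ] a 0.4760106743539889
near [-101.6  -62.5  129.4] a 0.47928004283894765
bot [ -3.1 -62.5  24. ] a 0.4666834364674992
```

All three knobs agree on a wheel angle of about 0.475. Push 13 mm more, to about 0.6, then back off and rise.

```bash
python3 -m pendant '1 0.0031 -0.001 0 0 0 0; 1 0.0031 -0.001 0 0 0 0; 1 0.0031 -0.0011 0 0 0 0; 1 0.003 -0.0011 0 0 0 0; 1 0 0 0 0 0 0; 1 0 0 0 0 0 0; 1 -0.0095 0.0032 0 0 0 0; 1 -0.0095 0.0032 0 0 0 0; 1 -0.019 0.0064 0 0 0 0; 1 0 0 0 0 0 0'
python3 see.py f side wrist
```

```text
time: 10.6
ee_pos: [508.1, -119.3, 231.0]
ee_rot: [-3.142, -0.001, -0.328]
wrist_force: [-0.1, -0.4, 0.7]
gripper_width: 0.002
t 10.6 tcp [ 508.1 -119.3  231. ] rot [-3.142e+00 -1.000e-03 -3.280e-01] stand -48.9 -64.3 231.0 F [-0.1 -0.4  0.7] w 0.002
```

View pics/f_wrist.png

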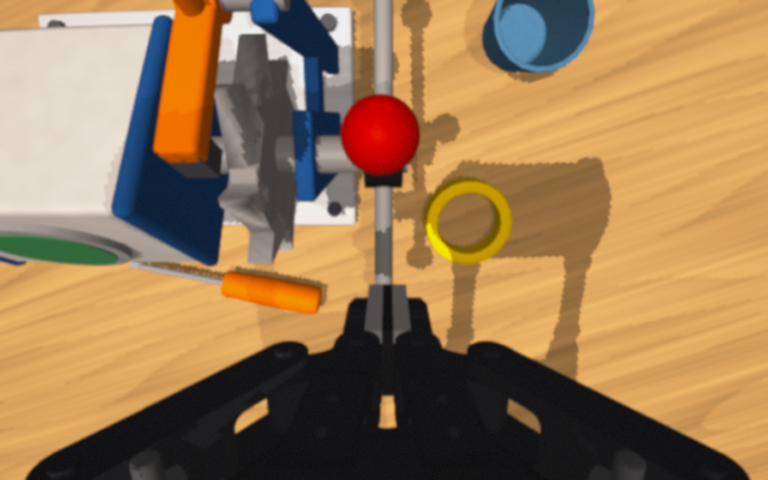

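View pics/f_side.png

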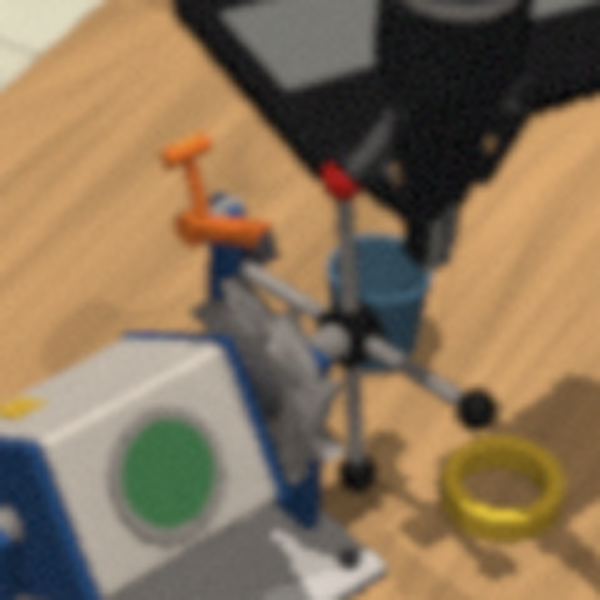

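```bash
python3 - <<'E'
from h import *
g=lambda u,v:((u+.5)/1.2-.5,(v+.5)/1.2-.5)
tcp=np.array([508.1,-119.3,231.]);rot=[3.141,0,-.328]
r=st(wplane(g(380,134),224,tcp,rot));print("red",r,"a",.436+np.arcsin(r[0]/100))
def sy(u,v,y=-62.5):
    p,r=ray("side",((u+.5)/5-.5+285,(v+.5)/5-.5+105));P=p+r*((y-(p-O)@Y)/(r@Y));return st(P)
for k,uv,off in(("near",(476,409),-np.pi/2),("bot",(358,472),np.pi)):
    q=sy(*uv);l=np.arctan2(q[0],q[2]-125);print(k,q,"a",(l-off+.436+np.pi)%(2*np.pi)-np.pi)
q=sy(187,150,-3);print("bar",q,"pawl",np.arctan2(q[0]-62,q[2]-193)+np.arctan2(14,44))
E
```

```text
red [ 16.1 -61.7 224. ] a 0.597703787435331
near [-97.9 -62.5 139.9] a 0.5870370457231875
bot [-15.  -62.5  27.5] a 0.588649328395265
bar [ 74.   -3.  236.3] pawl 0.578403967863431
```

The wheel is at about 0.59 and the pawl is still up at about 0.58. Rise and cross over to the far side of the bar.

```bash
python3 -m pendant '1 0 0 0.025 0 0 0; 1 0 0 0.03 0 0 0; 1 0.028 0.0012 0 0 0 0; 1 0.028 0.0012 0 0 0 0; 1 0.028 0.0012 0 0 0 0; 1 0.028 0.0012 0 0 0 0; 1 0.028 0.0012 0 0 0 0; 1 0.028 0.0012 0 0 0 0; 1 0 0 0 0 0 0; 1 0 0 0 0 0 0'
python3 see.py g side
```

```text
time: 11.95
ee_pos: [676.7, -112.6, 285.0]
ee_rot: [3.141, 0.001, -0.328]
wrist_force: [0.4, 0.3, -0.8]
gripper_width: 0.003
t 11.95 tcp [ 676.7 -112.6  285. ] rot [ 3.141e+00  1.000e-03 -3.280e-01] stand 108.6 -3.6 285.0 F [ 0.4  0.3 -0.8] w 0.003
```

View pics/g_side.png

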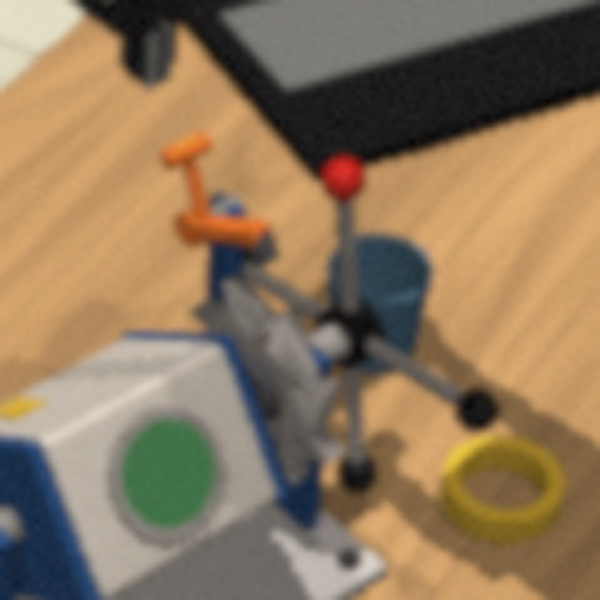

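```bash
python3 -m pendant '1 0 0 -0.015 0 0 0; 1 0 0 -0.012 0 0 0; 1 0 0 -0.007 0 0 0; 1 -0.007 0.0024 0 0 0 0; 1 -0.0065 0.0022 0 0 0 0; 1 -0.0065 0.0022 0 0 0 0; 1 -0.0065 0.0022 0 0 0 0; 1 -0.006 0.002 0 0 0 0; 1 -0.0055 0.0019 0 0 0 0; 1 0 0 0 0 0 0'
python3 see.py i side
```

```text
time: 13.25
ee_pos: [638.5, -99.3, 251.2]
ee_rot: [-3.142, 0.0, -0.328]
wrist_force: [-0.0, -1.1, 0.2]
gripper_width: -0.001
t 13.25 tcp [638.5 -99.3 251.2] rot [-3.142  0.    -0.328] stand 68.2 -3.4 251.2 F [-0.  -1.1  0.2] w -0.001
```

View pics/i_side.png

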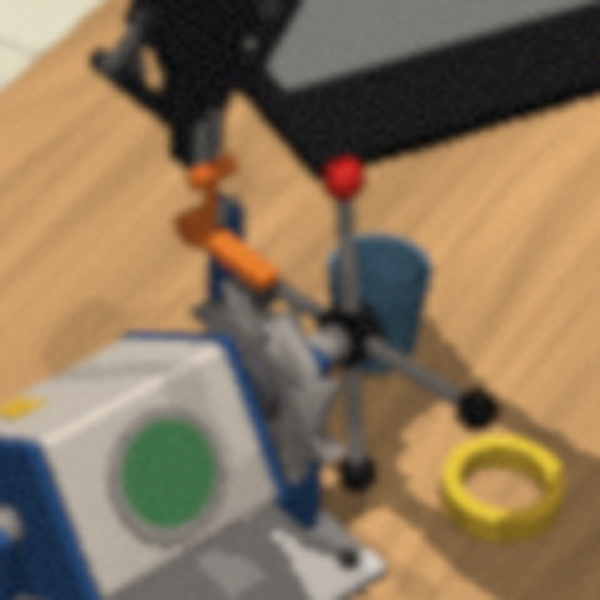

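The pawl is nearly down and the wheel hasn't changed. Press on in small steps while watching the force.

```bash
python3 -m pendant '1 -0.001 0.0003 0 0 0 0; 1 -0.001 0.0003 0 0 0 0; 1 -0.001 0.0003 0 0 0 0; 1 0 0 0 0 0 0; 1 -0.0005 0.0002 0 0 0 0; 1 -0.0005 0.0002 0 0 0 0; 1 0 0 0 0 0 0; 1 0 0 0 0 0 0; 1 0 0 0 0 0 0; 1 0 0 0 0 0 0'
python3 see.py j side
```

```text
time: 14.55
ee_pos: [636.0, -98.6, 251.0]
ee_rot: [-3.141, -0.003, -0.328]
wrist_force: [7.4, -1.9, -3.1]
gripper_width: 0.0
t 14.55 tcp [636.  -98.6 251. ] rot [-3.141e+00 -3.000e-03 -3.280e-01] stand 65.5 -3.6 251.0 F [ 7.4 -1.9 -3.1] w 0.0
```

View pics/j_side.png

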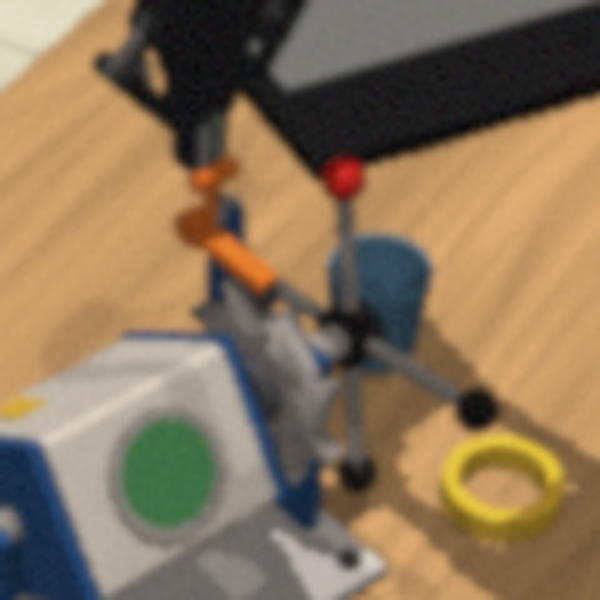

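The force rises to 7.6 N at tool x = 65.5 mm, and the end stop was expected at about 65. Press a bit more to confirm, then retreat.

```bash
python3 -m pendant '1 -0.001 0.0003 0 0 0 0; 1 -0.0005 0.0002 0 0 0 0; 1 0 0 0 0 0 0; 1 0 0 0 0 0 0; 1 0 0 0 0 0 0; 1 0 0 0 0 0 0; 1 0 0 0 0 0 0; 1 0 0 0 0 0 0; 1 0 0 0 0 0 0; 1 0 0 0 0 0 0'
python3 -m pendant '1 0.005 -0.0017 0 0 0 0; 1 0.01 -0.0034 0 0 0 0; 1 0.015 -0.005 0 0 0 0; 1 0 0 0.03 0 0 0; 1 0 0 0.03 0 0 0; 1 -0.025 0.0085 0.02 0 0 0; 1 -0.035 0.012 0 0 0 0; 1 -0.045 0.015 0 0 0 0; 1 0 0 0 0 0 0; 1 0 0 0 0 0 0'
python3 see.py k side wrist
```

```text
time: 15.85
ee_pos: [635.6, -98.6, 251.1]
ee_rot: [-3.141, -0.006, -0.329]
wrist_force: [13.4, -3.4, -3.7]
gripper_width: 0.002
time: 17.1
ee_pos: [558.9, -72.5, 331.8]
ee_rot: [-3.141, -0.001, -0.328]
wrist_force: [0.6, -0.4, 0.4]
gripper_width: -0.004
t 17.1 tcp [558.9 -72.5 331.8] rot [-3.141e+00 -1.000e-03 -3.280e-01] stand -15.8 -3.6 331.8 F [ 0.6 -0.4  0.4] w -0.004
```

View pics/k_side.png

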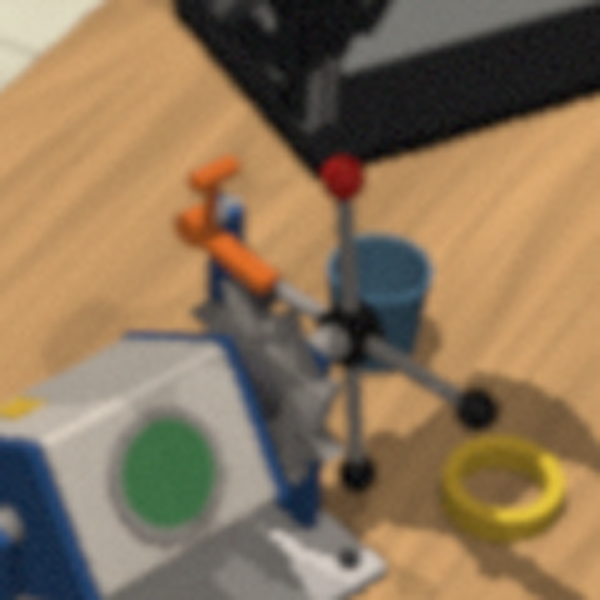

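View pics/k_wrist.png

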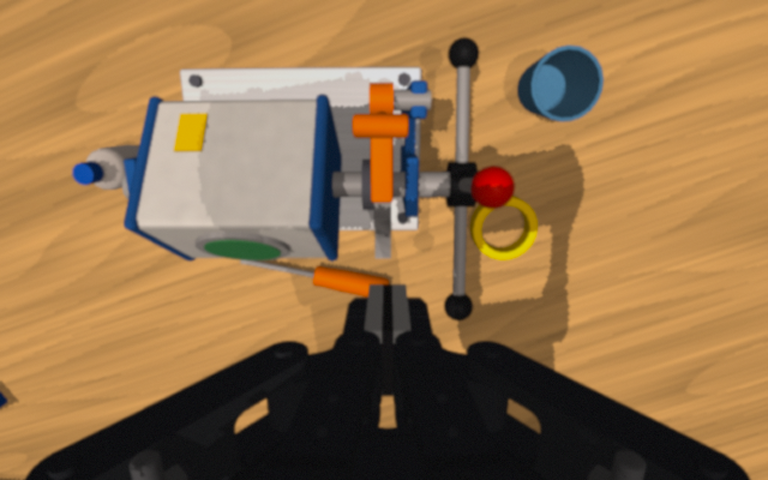

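```bash
python3 - <<'E'
from h import *
for t in "a","d","k":
    im=cv2.imread(f"pics/{t}_side_full.png");h=cv2.cvtColor(im,cv2.COLOR_BGR2HSV)
    m=(h[...,0]>=4)&(h[...,0]<16)&(h[...,1]>150)&(h[...,2]>60)
    w=np.zeros_like(m);w[128:143,310:338]=1
    v,u=np.nonzero(m&w);print(t,len(u),u.mean().round(2),v.mean().round(2),end=" | ")
    w[:]=0;w[144:170,315:345]=1;v,u=np.nonzero(m&w);print(len(u),u.mean().round(2),v.mean().round(2))
g=lambda u,v:((u+.5)/1.2-.5,(v+.5)/1.2-.5)
for nm,uv,z,tcp in(("bar before",(402,196),237,[595.1,-77.3,332.7]),("bar now",(381,125.5),237,[558.9,-72.5,331.8]),("red now",(493,187),224,[558.9,-72.5,331.8])):
    print(nm,st(wplane(g(*uv),z,np.array(tcp),[3.141,0,-.3285])))
E
```

```text
a 51 327.71 139.24 | 150 329.22 153.73
d 66 322.11 136.0 | 104 327.4 149.85
k 49 327.51 139.24 | 157 329.31 153.79
bar before [ 48.9  -4.  237. ]
bar now [ 4.94e+01 -2.00e-01  2.37e+02]
red now [ 15.9 -62.3 224. ]
```

Relative to the starting picture, the bar is back to within 0.2 px (0.5 rad moves it 5.6 px), so the pawl is fully down. The wheel is at about 0.6, and the robot is clear by more than 60 mm.

```bash
python3 -c "
from rig import *
print(observe()['dq'].round(3));print(sign_off())"
```

```text
[-0.002  0.01  -0.001 -0.001 -0.001 -0.001]
the job is handed in; nothing more can be done
None
```

The wheel is back one notch with the pawl pushed fully down again, and I handed the job in at about 17 s of the 51 s allowed. With the shut fingertips I lifted the pawl to about 0.55 rad. I then pushed the red knob until the wheel went from about -0.08 to 0.59 rad, and pressed the pawl bar back against its end stop.

Last checks:
- **Wheel:** it measured 0.587 to 0.598 rad from three knobs straight after the push. After the pawl went down I checked the red knob again, and it still gave about 0.6 rad (0.39 to 0.83 allowed).
- **Pawl:** the press force rose to about 14 N within 0.5 mm of where the end stop should be. In the side camera picture the bar is back within 0.2 px of its starting place, or roughly 0.02 rad (limit 0.06).
- **Surroundings:** the fingertips were more than 60 mm above everything at hand-in. The loose things looked unmoved in the pictures, though I did not measure them. The gripper stayed well away from the instrument box.

**Disagreement:** the bar's sideways (y) position differed by about 4 mm between views, from -4 to 0 mm. I took this as calibration and reading error, and it did not affect the pushes.

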